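Load the stockroom carrier in mirrored order

ROBOT

A 6-joint arm with a two-finger parallel gripper is mounted at the origin on the work surface. World frame = base frame: x ahead of the robot, y to its left, z up, the work surface at z = 0. Lengths are in m, angles in rad, forces in N, time in s.
With the tool pointing down it reaches from about 0.275 to 0.875 m from the base axis. Payload 12.5 kg.
Tool frame: the origin (TCP) lies at the very end of the fingers, on their centre line; the grasp point (between the pads) lies 19 mm behind it; z points along the fingers, y is the line along which they close (so a half turn about z gives the same grasp; the last joint's range is limited). The gripper opens to 85 mm and grips with 20 to 120 N. Pads are 22 mm wide; open, the fingers measure 114 mm over their backs; the gripper's body (76 mm by 85 mm) begins 54 mm behind the grasp point. The pads swing forward as they close: fully open they stand 13 mm farther back than shut.
Start: joints at [1.053, 0.351, 1.652, -0, 1.139, -0.085], TCP at [0.231, 0.499, 0.231] pointing down, gripper open.
Joint ranges: [-2.75, 2.75], [-0.79, 2.1], [0.01, 2.65], [-1.57, 4.71], [0.07, 3.14], [-2.87, 2.87]. Speed limits (rad/s): [2.22, 2.22, 2.79, 3.14, 3.14, 3.14].

INTERFACE

Orientations are given as a 3x3 rotation matrix whose columns are the frame's x, y, z axes.
In Python, from bench import manip gives the robot as it stands. Calls block until the motion is done:
- manip.move_ptp(position, orientation): joint-space move of the TCP to a pose.
- manip.move_l(position, attitude=None, max_speed=0.15): straight line of the TCP; attitude=None keeps the orientation; max_speed is the mean speed in m/s.
- manip.move_j(angles): joint-space move.
- manip.set_gripper(opening, effort=None): opening from 0.0 (shut) to 1.0 (fully open); effort is the grip in N (None keeps the last); returns when the fingers have stopped.
- manip.dwell(seconds).
- manip.inverse_kinematics(position, orientation): joint angles nearest the present ones, or None.
- manip.grab_frame(name): name is "scene" or "top" or "wrist"; returns (picture, depth): 420x560x3 uint8, red, green, blue; 420x560 float32, m along the optical axis (not along the pixel's ray), 0 where there is no reading.
- manip.get_calibration(name): a dict with "camera_matrix" (3x3 intrinsics, pixels), "R" (3x3) and "t" (3): a world point X has camera coordinates R X + t. Camera axes: x right, y down, z forward; pixel columns grow to the right and rows downward; lengths in m; the calibration is good to about 2 mm. A picture is of the moment at which its call begins: read the wrist's pose just before it. get_calibration takes no time and is no camera call; for the wrist camera it gives the pose at the moment of the call.
A pose or a line that the arm cannot do raises manip.Unreachable and nothing moves.
- manip.sign_off(): hands the job in; it is judged then, once.
Trained networks look in the newest picture that a camera, given by its name, has taken for a name from the list of things; names that differ only in an ending like _2 or _b are one class to them, and where a whole thing is asked for, a point or a joint stands for the part that bears it (a point fixed in the world has none). Each returns a list of dicts, best first, with "confidence" (0 to 1); they miss things now and then, are a little off and sometimes report something else, mostly with a low value. They report only what shows in the picture. A call takes as long as a camera call. They do not tell look-alikes from the thing itself.
- manip.look_for(camera, name): "at" ([x, y, z] in m, in world coordinates, good to about 4 mm: the middle of the surface that is visible of it).
Readings, each from a call of its own:
- manip.current_time(): time.
- manip.current_qpos(): joint angles.
- manip.current_joint_vel(): joint speeds.
- manip.current_joint_torque(): joint torques, N m.
- manip.current_ee_pos(): TCP position.
- manip.current_tcp_rot(): TCP orientation.
- manip.current_force(): force on the tool from outside, world axes, zero at the start.
- manip.current_ft_torque(): the same for the moment, N m.
- manip.current_grip_width(): opening from 0.0 (shut) to 1.0 (fully open).
- manip.current_grip_force(): force on a finger pad.
Only numpy, scipy, OpenCV 4.12 (cv2) and the standard library are available. Lean on these libraries where they do the work, as an engineer would, in place of code of your own. Each camera call takes 0.05 s, during which the arm holds its last target. There are 200 camera calls.

TASK

The blue carrier will be slid onto the shelf from the other aisle, so load it back to front: move all four cartons from the grey stock rack into the blue carrier in reverse order, so that the carton that starts leftmost in the rack (seen from the robot) ends in the carrier's rightmost bay, the second from the left in the second bay from the right, and so on. Keep the cartons upright, set each one down gently without dropping it, and leave each standing flat on the floor of its own bay.

Things in the scene. Friction and masses are not known exactly. Their poses are not given: they have to be found in the camera images.
- carton_red_c (a point): centre, half-way up, of the loose upright carton that is red with a white printed band; 50 mm deep (x) by 36 mm wide (y) by 95 mm high (z), about 0.14 kg, rigid. It starts in one bay of the stock rack, its 36 mm side along the row; its z axis points up. Take it from above across the 50 mm depth (its front and back are free); the gaps to its neighbours in the row are only about 20 mm
- carton_white_c (a point): centre, half-way up, of the loose upright carton that is white with a grey printed band; 50 mm deep (x) by 36 mm wide (y) by 95 mm high (z), about 0.14 kg, rigid. It starts in one bay of the stock rack, its 36 mm side along the row; its z axis points up. Take it from above across the 50 mm depth (its front and back are free); the gaps to its neighbours in the row are only about 20 mm
- carton_brown_c (a point): centre, half-way up, of the loose upright carton that is brown cardboard with a dark band; 50 mm deep (x) by 36 mm wide (y) by 95 mm high (z), about 0.14 kg, rigid. It starts in one bay of the stock rack, its 36 mm side along the row; its z axis points up. Take it from above across the 50 mm depth (its front and back are free); the gaps to its neighbours in the row are only about 20 mm
- carton_yellow_c (a point): centre, half-way up, of the loose upright carton that is yellow with a black printed band; 50 mm deep (x) by 36 mm wide (y) by 95 mm high (z), about 0.14 kg, rigid. It starts in one bay of the stock rack, its 36 mm side along the row; its z axis points up. Take it from above across the 50 mm depth (its front and back are free); the gaps to its neighbours in the row are only about 20 mm
- tag_red: red shelf-edge tag, fixed on the long edge of the stock rack that is farther from the robot, at the bay in which the red carton starts, and it stays there: 14 x 40 x 18 mm high, origin at the centre of its underside; the bay's centre lies 46 mm from it towards -x of the rack. For information: it shows where that carton stood
- tag_white: white shelf-edge tag, fixed on the long edge of the stock rack that is farther from the robot, at the bay in which the white carton starts, and it stays there: 14 x 40 x 18 mm high, origin at the centre of its underside; the bay's centre lies 46 mm from it towards -x of the rack. For information: it shows where that carton stood
- tag_brown: brown shelf-edge tag, fixed on the long edge of the stock rack that is farther from the robot, at the bay in which the brown carton starts, and it stays there: 14 x 40 x 18 mm high, origin at the centre of its underside; the bay's centre lies 46 mm from it towards -x of the rack. For information: it shows where that carton stood
- tag_yellow: yellow shelf-edge tag, fixed on the long edge of the stock rack that is farther from the robot, at the bay in which the yellow carton starts, and it stays there: 14 x 40 x 18 mm high, origin at the centre of its underside; the bay's centre lies 46 mm from it towards -x of the rack. For information: it shows where that carton stood
- stock_rack: grey steel stock rack with darker rims, full at the start, 78 (x) by 244 mm (y), fixed. Origin: centre of its underside, on the bench; x away from the robot, y along the row to the robot's left, z up. Four bays, centres at x = 0, y = -90, -30, 30, 90 mm, 70 (x) by 56 mm (y) inside, floor 6 mm above the bench, 4 mm walls; tops above the bench: dividers 21, long sides 22.5, ends 35 mm
- carrier: blue steel carrier, empty at the start, left or right of the stock rack, 78 (x) by 244 mm (y), fixed. Origin: centre of its underside, on the bench; x away from the robot, y along the row to the robot's left, z up. Four bays, centres at x = 0, y = -90, -30, 30, 90 mm, 70 (x) by 56 mm (y) inside, floor 6 mm above the bench, 4 mm walls; tops above the bench: dividers 21, long sides 22.5, ends 35 mm
Mind the look-alikes: they are no part of the job. What is shaped like the part that bears carton_yellow_c but green is not meant.

How it is judged:
At the end, for the whole second after the job is handed in: Each carton stands in the carrier bay that mirrors its starting bay (start at y in the rack's frame, end at -y in the carrier's): centre within 14 mm of the bay's along and across the row, 5 mm in height, within 0.1 rad of upright, released and at rest (below 0.02 m/s) (((y of tag_red in the frame of stock_rack between -0.11 and -0.07 m and y of carton_red_c in the frame of carrier between 0.076 and 0.104 m) or (y of tag_red in the frame of stock_rack between -0.05 and -0.01 m and y of carton_red_c in the frame of carrier between 0.016 and 0.044 m) or (y of tag_red in the frame of stock_rack between 0.01 and 0.05 m and y of carton_red_c in the frame of carrier between -0.044 and -0.016 m) or (y of tag_red in the frame of stock_rack between 0.07 and 0.11 m and y of carton_red_c in the frame of carrier between -0.104 and -0.076 m)) and x of carton_red_c in the frame of carrier between -0.014 and 0.014 m and z of carton_red_c in the frame of carrier between 0.0485 and 0.0585 m and angle between each of carton_red_c, carton_white_c, carton_brown_c, carton_yellow_c's own z axis and vertical below 0.1 rad and linear speed of each of carton_red, carton_white, carton_brown, carton_yellow below 0.02 m/s and contact force between each of carton_red, carton_white, carton_brown, carton_yellow and the fingers below 0.05 N and ((y of tag_white in the frame of stock_rack between -0.11 and -0.07 m and y of carton_white_c in the frame of carrier between 0.076 and 0.104 m) or (y of tag_white in the frame of stock_rack between -0.05 and -0.01 m and y of carton_white_c in the frame of carrier between 0.016 and 0.044 m) or (y of tag_white in the frame of stock_rack between 0.01 and 0.05 m and y of carton_white_c in the frame of carrier between -0.044 and -0.016 m) or (y of tag_white in the frame of stock_rack between 0.07 and 0.11 m and y of carton_white_c in the frame of carrier between -0.104 and -0.076 m)) and x of carton_white_c in the frame of carrier between -0.014 and 0.014 m and z of carton_white_c in the frame of carrier between 0.0485 and 0.0585 m and ((y of tag_brown in the frame of stock_rack between -0.11 and -0.07 m and y of carton_brown_c in the frame of carrier between 0.076 and 0.104 m) or (y of tag_brown in the frame of stock_rack between -0.05 and -0.01 m and y of carton_brown_c in the frame of carrier between 0.016 and 0.044 m) or (y of tag_brown in the frame of stock_rack between 0.01 and 0.05 m and y of carton_brown_c in the frame of carrier between -0.044 and -0.016 m) or (y of tag_brown in the frame of stock_rack between 0.07 and 0.11 m and y of carton_brown_c in the frame of carrier between -0.104 and -0.076 m)) and x of carton_brown_c in the frame of carrier between -0.014 and 0.014 m and z of carton_brown_c in the frame of carrier between 0.0485 and 0.0585 m and ((y of tag_yellow in the frame of stock_rack between -0.11 and -0.07 m and y of carton_yellow_c in the frame of carrier between 0.076 and 0.104 m) or (y of tag_yellow in the frame of stock_rack between -0.05 and -0.01 m and y of carton_yellow_c in the frame of carrier between 0.016 and 0.044 m) or (y of tag_yellow in the frame of stock_rack between 0.01 and 0.05 m and y of carton_yellow_c in the frame of carrier between -0.044 and -0.016 m) or (y of tag_yellow in the frame of stock_rack between 0.07 and 0.11 m and y of carton_yellow_c in the frame of carrier between -0.104 and -0.076 m)) and x of carton_yellow_c in the frame of carrier between -0.014 and 0.014 m and z of carton_yellow_c in the frame of carrier between 0.0485 and 0.0585 m); the robot touches nothing.
It fails at once if a carton is tipped by more than about 35 degrees (angle between any of carton_red_c, carton_white_c, carton_brown_c, carton_yellow_c's own z axis and vertical above 0.6 rad).
It fails at once if a carton is dropped or thrown (moves faster than 0.7 m/s with no finger on it) ((linear speed of carton_red above 0.7 m/s and contact force between carton_red and the fingers below 0.01 N) or (linear speed of carton_white above 0.7 m/s and contact force between carton_white and the fingers below 0.01 N) or (linear speed of carton_brown above 0.7 m/s and contact force between carton_brown and the fingers below 0.01 N) or (linear speed of carton_yellow above 0.7 m/s and contact force between carton_yellow and the fingers below 0.01 N)).
It also fails if it takes over 112 s, if anything falls off the work surface, if the arm or the gripper's body presses on something with over 40 N, if the wrist force passes 120 N, or if a joint passes its speed limit or range.

## Working session

There is one attempt and no reset: what is moved stays moved. The work goes in short steps, each a Python script; the robot and the scene stay as the last script left them, time stands still between calls to the robot, and variables do not carry over. Pictures are saved under pics/ and viewed, at most 14 in all, crops included, and the job is handed in when it is done.

```bash
mkdir -p pics; ls; python3 - <<'E'
from bench import manip as m
import cv2,numpy as np
for c in("top","scene"):
    p,d=m.grab_frame(c); cv2.imwrite(f"pics/{c}0.png",p[...,::-1]); np.savez(f"{c}0.npz",p=p,d=d)
    K=m.get_calibration(c); print(c,K["t"].round(3),K["R"].round(3).tolist())
    for n in["stock_rack","carrier"]+[a+b for k in("red","white","brown","yellow") for a,b in(("carton_","%s_c"%k),("tag_",k)) for b in [b.replace("%s","")] ]:
        r=m.look_for(c,n) 
        Km=K["camera_matrix"]
        for q in r[:3]:
            X=K["R"]@np.array(q["at"])+K["t"]; u=Km@X/X[2]
            print(n,np.round(q["at"],3),round(q["confidence"],2),u[:2].round())
print(m.current_tcp_rot().round(2).tolist(),m.current_time())
E
```

```text
pics
top [0.009 0.522 0.773] [[-0.003, -1.0, -0.011], [-0.988, 0.005, -0.155], [0.155, 0.011, -0.988]]
stock_rack [ 0.484 -0.182  0.023] 0.68 [368. 234.]
stock_rack [ 0.481 -0.179  0.1  ] 0.25 [375. 231.]
carrier [0.51  0.177 0.002] 0.59 [198. 223.]
carrier [ 0.536 -0.167  0.016] 0.34 [359. 210.]
carton_red_c [ 0.504 -0.228  0.098] 0.69 [400. 219.]
tag_red [ 0.546 -0.221  0.017] 0.42 [384. 205.]
carton_white_c [ 0.512 -0.287  0.102] 0.58 [432. 214.]
tag_brown [ 0.534 -0.169  0.015] 0.58 [360. 211.]
tag_brown [ 0.485 -0.18   0.019] 0.34 [366. 234.]
carton_yellow_c [ 0.398 -0.002  0.094] 0.91 [281. 276.]
carton_yellow_c [ 0.465 -0.117  0.1  ] 0.6 [342. 240.]
tag_yellow [ 0.52  -0.115  0.016] 0.47 [335. 217.]
tag_yellow [ 0.502 -0.228  0.099] 0.44 [400. 220.]
scene [-0.113 -0.268  1.323] [[0.251, 0.968, -0.007], [0.57, -0.154, -0.807], [-0.782, 0.198, -0.59]]
stock_rack [ 0.511 -0.218  0.02 ] 0.78 [170. 226.]
carrier [0.508 0.171 0.012] 0.93 [367. 197.]
carton_red_c [ 0.529 -0.24   0.075] 0.76 [153. 210.]
carton_red_c [ 0.51  -0.216  0.018] 0.23 [171. 227.]
tag_red [ 0.551 -0.228  0.014] 0.66 [166. 244.]
carton_white_c [ 0.543 -0.293  0.077] 0.9 [122. 219.]
tag_white [ 0.493 -0.123  0.067] 0.62 [218. 192.]
tag_white [ 0.567 -0.284  0.018] 0.5 [134. 253.]
carton_brown_c [ 0.522 -0.113  0.012] 0.6 [228. 224.]
tag_brown [ 0.539 -0.167  0.011] 0.68 [200. 235.]
carton_yellow_c [ 0.49  -0.124  0.069] 0.75 [217. 190.]
carton_yellow_c [ 0.426 -0.005  0.058] 0.6 [272. 169.]
tag_yellow [ 0.526 -0.114  0.014] 0.64 [228. 225.]
[[-0.91, 0.42, -0.0], [0.42, 0.91, -0.0], [0.0, -0.0, -1.0]] 1.1
```

```bash
python3 - <<'E'
import cv2
a=cv2.imread("pics/top0.png"); b=cv2.imread("pics/scene0.png")
cv2.imwrite("pics/a.png",cv2.resize(a[150:330,100:500],None,fx=2,fy=2,interpolation=2))
E
```

```text
(no output)
```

View pics/a.png

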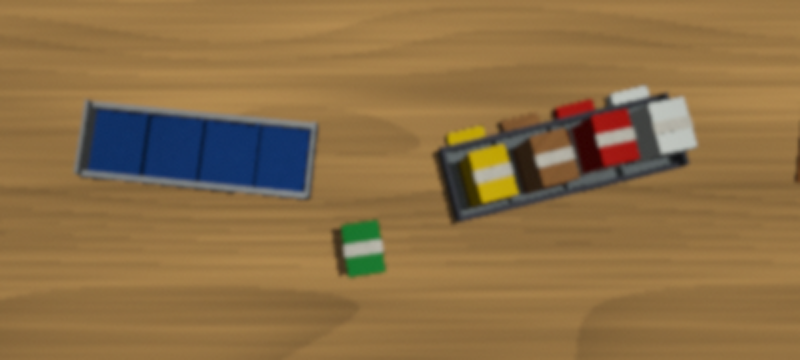

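View pics/scene0.png

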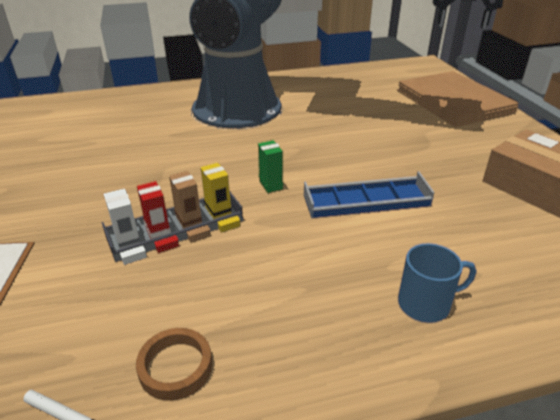

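The rack holds yellow (346,236), brown (377,229), red (408,219) and white (436,213) from left to right in the top picture. The look-alike is the green carton, loose at (282,274). The yellow carton meant is the one in the rack, and the enlarged crop confirms it. Next I fit the poses from depth.

```bash
cat > fit.py <<'E'
from bench import manip as m
import numpy as np,cv2
def cloud(cam,d):
    K=m.get_calibration(cam); A=np.linalg.inv(K["camera_matrix"]); v,u=np.mgrid[:420,:560]
    P=(np.stack([u,v,np.ones_like(u)],-1)@A.T)*d[...,None]
    return (P-K["t"])@K["R"]
def rect(pts):
    (cx,cy),(w,h),a=cv2.minAreaRect((pts*1000).astype(np.float32))
    a=np.radians(a)
    if w>h: w,h,a=h,w,a+np.pi/2      # h long, short axis along a
    yaw=(a+np.pi/2)%np.pi-np.pi/2
    return np.array([cx,cy])/1000,(w,h),yaw
E
python3 - <<'E'
from fit import *
f=np.load("top0.npz");W=cloud("top",f["d"]);z=W[...,2];ok=f["d"]>0
print("bench z",np.median(z[ok&(W[...,0]>.6)&(abs(W[...,1])<.3)]))
reg=ok&(W[...,0]>.3)&(W[...,0]<.65)
n,L=cv2.connectedComponents((reg&(z>.085)&(z<.12)).astype(np.uint8))
for i in range(1,n):
    s=L==i
    if s.sum()>100: print("carton",s.sum(),*rect(W[s][:,:2]),W[s][:,2].mean().round(4),np.median(f["p"][s],0))
for lo,hi,y0,y1 in((.012,.05,.02,.4),(.010,.045,-.4,-.04)):
    s=reg&(z>lo)&(z<hi)&(W[...,1]>y0)&(W[...,1]<y1)&((W[...,0]>.44)|(y0>0))
    n,L,st,_=cv2.connectedComponentsWithStats(s.astype(np.uint8),connectivity=8)
    i=1+st[1:,4].argmax(); print("box",st[i,4],*rect(W[L==i][:,:2]))
b=f["p"].astype(int);s=ok&(b[...,2]>b[...,0]+40)&(W[...,1]>.02)&(W[...,1]<.4)&reg
print("blue",s.sum(),*rect(W[s][:,:2]),np.median(z[s]))
E
```

```text
bench z -8.545314501494169e-05
carton 577 [ 0.51708557 -0.29526669] (37.979759216308594, 49.750160217285156) -1.3805102378259133 0.0996 [182. 182. 174.]
carton 563 [ 0.50598544 -0.24065308] (37.0738410949707, 50.23474884033203) -1.3729988751951288 0.0997 [159.  26.  22.]
carton 550 [ 0.48711005 -0.18196754] (36.72184371948242, 50.123600006103516) -1.326231236450302 0.1 [130.  89.  51.]
carton 538 [ 0.47197696 -0.12393817] (36.80955123901367, 49.73154830932617) -1.3331174386599471 0.1002 [186. 166.  18.]
carton 512 [ 0.40259598 -0.00095691] (36.28726577758789, 49.96968460083008) -1.4228212429340608 0.0947 [ 46. 119.  49.]
box 1245 [0.50681635 0.17268738] (80.48345947265625, 244.6473846435547) -0.10396994211474819
box 920 [ 0.53177875 -0.1909079 ] (75.17359161376953, 251.0582733154297) 0.47749536251885116
blue 3304 [0.50719302 0.1744325 ] (68.30744934082031, 232.3185577392578) -0.10469259087654059 0.006156647747089989
```

```bash
cat > job.py <<'E'
from fit import *
START=dict(yellow=(.4720,-.1239,.238),brown=(.4871,-.1820,.245),red=(.5060,-.2407,.198),white=(.5171,-.2953,.190))
GOAL=dict(yellow=-.09,brown=-.03,red=.03,white=.09)
C=np.array([.507,.1735]);CY=-.104
ZG,UP=.048,.14
def rot(yaw):   # tool y along the carton's depth, tool z down
    c,s=np.cos(yaw),np.sin(yaw); y=np.array([c,s,0]);z=np.array([0,0,-1.])
    return np.stack([np.cross(y,z),y,z],1)
def goal(k): return (*(C+GOAL[k]*np.array([-np.sin(CY),np.cos(CY)])),CY)
FLIP=0
def pose(p,z): return np.array([p[0],p[1],z]),rot(p[2]+FLIP)
def carry(k):
    s,g=START[k],goal(k)
    m.set_gripper(1.0,40)
    P,R=pose(s,ZG+UP); m.move_ptp(P,R)
    m.move_l(pose(s,ZG)[0],max_speed=.12)
    m.set_gripper(0,40); print(k,"width",m.current_grip_width(),"force",m.current_grip_force())
    m.move_l(P,max_speed=.12); print("lifted",m.current_grip_width(),m.current_grip_force(),m.current_force().round(1))
    if m.current_grip_width()<.4: raise SystemExit("no carton")
    P,R=pose(g,ZG+UP); m.move_l(P,R,max_speed=.2)
    m.move_l(pose(g,ZG+.02)[0],max_speed=.12)
    m.move_l(pose(g,ZG+.001)[0],max_speed=.03); print("down",m.current_force().round(1))
    m.set_gripper(.75); m.dwell(.2); m.move_l(P,max_speed=.15)
    print("t",m.current_time())
E
python3 - <<'E'
import job
from job import *
for f in(0,np.pi):
    job.FLIP=f
    for k in START:
        for p in(START[k],goal(k)):
            for z in(ZG,ZG+UP):
                q=m.inverse_kinematics(*pose(p,z)); print(f>0,k,z,None if q is None else np.round(q,2))
E
```

```text
False yellow 0.048 [-0.35  0.53  1.94 -0.    0.67 -0.59]
False yellow 0.188 [-0.35  0.29  1.85 -0.    1.   -0.59]
False yellow 0.048 [ 0.07  0.55  1.9  -0.    0.7   0.18]
False yellow 0.188 [ 0.07  0.32  1.81 -0.    1.01  0.18]
False brown 0.048 [-0.45  0.57  1.86 -0.    0.72 -0.69]
False brown 0.188 [-0.45  0.35  1.77 -0.    1.02 -0.69]
False brown 0.048 [ 0.19  0.57  1.85 -0.    0.72  0.29]
False brown 0.188 [ 0.19  0.35  1.76 -0.    1.02  0.29]
False red 0.048 [-0.53  0.62  1.75 -0.    0.77 -0.73]
False red 0.188 [-0.53  0.42  1.67 -0.    1.06 -0.73]
False red 0.048 [ 0.29  0.6   1.78 -0.    0.75  0.4 ]
False red 0.188 [ 0.29  0.4   1.7  -0.    1.04  0.4 ]
False white 0.048 [-0.6   0.67  1.66 -0.    0.82 -0.79]
False white 0.188 [-0.6   0.48  1.57 -0.    1.09 -0.79]
False white 0.048 [ 0.39  0.65  1.7  -0.    0.8   0.49]
False white 0.188 [ 0.39  0.45  1.62 -0.    1.07  0.49]
True yellow 0.048 [-0.35  0.53  1.94 -0.    0.67  2.55]
True yellow 0.188 [-0.35  0.29  1.85 -0.    1.    2.55]
True yellow 0.048 None
True yellow 0.188 None
True brown 0.048 [-0.45  0.57  1.86 -0.    0.72  2.45]
True brown 0.188 [-0.45  0.35  1.77 -0.    1.02  2.45]
True brown 0.048 [ 0.19  0.57  1.85 -0.    0.72 -2.85]
True brown 0.188 [ 0.19  0.35  1.76 -0.    1.02 -2.85]
True red 0.048 [-0.53  0.62  1.75 -0.    0.77  2.42]
True red 0.188 [-0.53  0.42  1.67 -0.    1.06  2.42]
True red 0.048 [ 0.29  0.6   1.78 -0.    0.75 -2.74]
True red 0.188 [ 0.29  0.4   1.7  -0.    1.04 -2.74]
True white 0.048 [-0.6   0.67  1.66 -0.    0.82  2.35]
True white 0.188 [-0.6   0.48  1.57 -0.    1.09  2.35]
True white 0.048 [ 0.39  0.65  1.7  -0.    0.8  -2.65]
True white 0.188 [ 0.39  0.45  1.62 -0.    1.07 -2.65]
```

```bash
cat > check.py <<'E'
from fit import *
import job
def check(name,move=True):
    if move: m.move_ptp(*job.pose((.47,-.10,.24),.30))
    p,d=m.grab_frame("top"); cv2.imwrite(f"pics/{name}.png",cv2.resize(p[150:330,100:500,::-1],None,fx=2,fy=2))
    W=cloud("top",d);z=W[...,2]
    s=(z>.085)&(z<.12)&(W[...,0]>.3)&(W[...,0]<.65)
    n,L=cv2.connectedComponents(s.astype(np.uint8))
    for i in range(1,n):
        s=L==i
        if s.sum()>150:
            c,wh,a=rect(W[s][:,:2]); D=c-job.C; t=job.CY
            print(c.round(4),np.round(wh),"yaw",round(a+np.pi/2,3),"z",W[s][:,2].mean().round(4),np.median(p[s],0),"in carrier",round(D@[np.cos(t),np.sin(t)],4),round(D@[-np.sin(t),np.cos(t)],4))
E
python3 - <<'E'
from job import *
carry("yellow")
from check import check; check("c1")
E
```

```text
yellow width 0.5879837643058646 force 30.544052124023438
lifted 0.5819253394415581 31.235191226005554 [ 0.1  0.7 -0.7]
down [ 0.8 -0.2 -0.8]
t 11.4583
[0.4985 0.0841] [36. 50.] yaw 3.041 z 0.1003 [235. 214.  28.] in carrier 0.0008 -0.0898
[ 0.4025 -0.0009] [36. 50.] yaw 0.145 z 0.0947 [ 54. 166.  70.] in carrier -0.0858 -0.1843
```

View pics/c1.png

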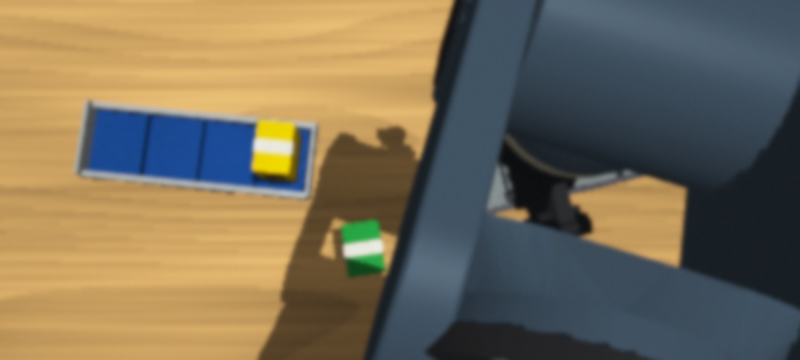

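The yellow carton stands in the rightmost carrier bay, at (275,148) in the crop, and measures within 1 mm of its target. I carry on with the others.

```bash
python3 - <<'E'
from job import *
from check import check
carry("brown"); carry("red"); check("c2",False); carry("white")
m.move_ptp(*pose((.40,-.20,.2),.30)); m.dwell(.3)
check("c3",False); print(m.current_time())
E
```

```text
brown width 0.5816213143568605 force 30.536134243011475
lifted 0.5771281305687282 31.177490651607513 [ 0.   0.3 -1. ]
down [ 0.3 -0.1 -0.5]
t 21.6917
red width 0.5826128133532295 force 31.071202754974365
lifted 0.5808560699468012 31.808815598487854 [ 0.4 -0.1 -1.7]
down [-0.7 -0.3 -1.7]
t 32.4
[ 0.5171 -0.2952] [37. 50.] yaw 0.193 z 0.0995 [214. 214. 206.] in carrier 0.0587 -0.4651
[0.5109 0.2033] [37. 50.] yaw 3.035 z 0.1 [76. 14. 14.] in carrier 0.0008 0.0301
[0.5046 0.1435] [37. 50.] yaw 3.037 z 0.1002 [158. 111.  67.] in carrier 0.0008 -0.03
[0.4986 0.0841] [36. 50.] yaw 3.037 z 0.1003 [214. 188.  22.] in carrier 0.0009 -0.0898
[ 0.4026 -0.0009] [36. 50.] yaw 0.151 z 0.0947 [ 57. 144.  61.] in carrier -0.0857 -0.1843
white width 0.5808358894790366 force 30.915808975696564
lifted 0.5813705873057181 31.34540319442749 [ 0.5 -0.1 -2.5]
down [-0.3  0.1 -1. ]
t 44.1083
[0.5173 0.2634] [37. 50.] yaw 3.047 z 0.0998 [199. 199. 190.] in carrier 0.001 0.0904
[0.5113 0.2033] [37. 51.] yaw 3.034 z 0.0999 [167.  29.  26.] in carrier 0.0012 0.0301
[0.5047 0.1436] [37. 50.] yaw 3.041 z 0.1002 [145.  101.5  61.5] in carrier 0.0008 -0.03
[0.4984 0.0842] [36. 50.] yaw 3.043 z 0.1003 [200. 174.  21.] in carrier 0.0008 -0.0897
[ 0.4025 -0.001 ] [36. 50.] yaw 0.148 z 0.0947 [ 52. 132.  55.] in carrier -0.0858 -0.1844
46.2417
```

View pics/c3.png

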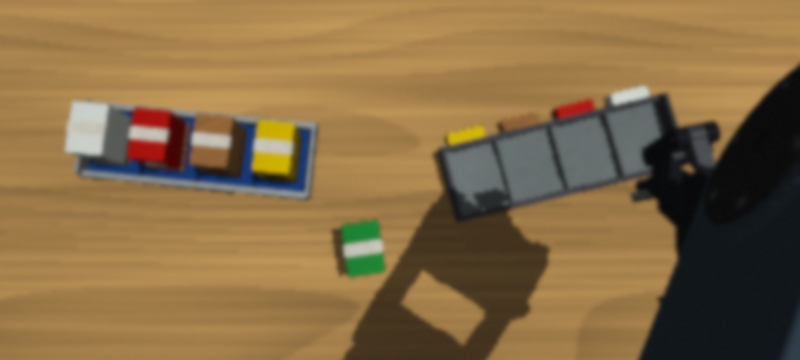

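The crop shows white, red, brown and yellow standing in the carrier from left to right, at (90,128), (150,135), (213,142) and (275,148). They are flat, level and centred. The rack is empty.

```bash
python3 -c "
from bench import manip as m
print(m.sign_off())"
```

```text
the job is handed in; nothing more can be done
None
```

The job is handed in at about 46 s: all four cartons stand upright in the carrier in reverse order, each about 1 mm from its bay centre in the last top-camera check, but the judge's verdict wasn't shown.

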